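# Draw the packing rod out of its column

### The arm

A 6-joint arm with a two-finger parallel gripper is mounted at the origin on the work surface; the furniture and walls round the work are solid. World frame = base frame: x ahead of the robot, y to its left, z up, the work surface at z = 0. Lengths are in mm, angles in rad, forces in N, time in s.
With the tool pointing down it reaches from about 400 to 925 mm from the base axis. Payload 12.5 kg.
Tool frame: the origin (TCP) lies at the very end of the fingers, on their centre line; the grasp point (between the pads) lies 19 mm behind it; z points along the fingers, y is the direction in which the jaws open and shut (so a half turn about z gives the same grasp; the last joint's range is limited). The gripper opens to 95 mm and grips with 3 to 60 N. Pads are 20 mm wide; open, the fingers measure 119 mm over their backs; the gripper's body (75 mm by 180 mm) begins 59 mm behind the grasp point.
Start: joints at [0.621, 0.491, 1.559, -0, 1.092, -0.106], TCP at [466.981, 415.422, 214.661] pointing down, gripper open.
Joint ranges: [-3.1, 3.1], [-0.84, 2.19], [0.05, 2.79], [-1.13, 4.28], [0.06, 2.93], [-2.69, 2.69]. Speed limits (rad/s): [2.22, 2.22, 2.79, 3.14, 3.14, 3.14].

### API

Orientations are given as [roll, pitch, yaw] about the fixed x, y, z axes, in that order (R = Rz(yaw) Ry(pitch) Rx(roll)).
In Python, from cell import env, read_camera, get_calibration gives the robot as it stands.
- The arm moves only by the tool arm_command, never from a script. Its argument "targets" is a list of rows, each a list of 3 entries, a list of its own where there are three numbers: the turn, a rotation vector about the tool's x, y, z in rad, then the shift along the tool's x, y, z in m, then the closure in counts, from 0 (fully open) to 255 (shut). In form: [[[rx, ry, rz], [tx, ty, tz], fingers], ...]. A call has 1 to 8 rows; each row is the pose to reach, as a shift and turn from the pose commanded when the call began, along the tool's axes at that moment; what a row does not reach only later rows make up. A row lasts 1/10 s, in which the tool goes at most 50 mm and 8.59 degrees, less where a joint would pass 70% of its speed; a pose out of reach is approached as far as the arm can. A call with a gripper value outside its range is refused whole. The fingers move at their own pace and stop on an object; the grip force is fixed at half the most. Time passes only in rows, so rows that repeat a pose let the fingers close. It gives the time, the measured TCP pose, the force and the opening at its end, in the units of the state.
- env.state(): the state, without advancing time (a new reading comes with each control period).
- read_camera(name): name is "side" or "top" or "wrist"; returns (picture, depth): 480x640x3 uint8, blue, green, red; 480x640 float32, mm along the optical axis (not along the pixel's ray), 0 where there is no reading.
- get_calibration(name): a dict with "vfov" (degrees; the focal length in pixels is half the picture's height over the tangent of half this angle, whatever the lens; pixels are square), "cx", "cy" (the principal point, pixels), "world_from_camera" (4x4, takes a point from camera to world coordinates). Camera axes: x right, y down, z forward; pixel columns grow to the right and rows downward; lengths in mm; the calibration is good to about 2 mm. A picture is of the moment at which its call begins: read the wrist's pose just before it. get_calibration takes no time and is no camera call; for the wrist camera it gives the pose at the moment of the call.
- env.job_done(): hands the job in, once; it reports no verdict.
The state is a dict: "t": time; "joints": joint angles; "qvel": joint speeds; "tau": joint torques, N m; "eef_pos": TCP position; "tcp_rot": TCP orientation; "ft_force": force on the tool from outside, world axes, zero at the start; "moment": the same for the moment, N m; "opening": opening from 0.0 (shut) to 1.0 (fully open).
Only numpy, scipy, OpenCV 4.12 (cv2) and the standard library are available. Lean on these libraries where they do the work, as an engineer would, in place of code of your own. Each camera call takes 0.05 s, during which the arm holds its last target.

### The job

The long blue packing rod sits in the clear horizontal column. Draw it out hand over hand through the fork of the roller steady: pull it part-way, let go while the column still holds it, take it again farther back, and so on until it is clear of the column. Then lay it (lower it, do not let it drop) in both notches of the green rest, roughly centred, and leave everything else on the bench where it stands.

Things in the scene. Friction and masses are not known exactly. Their poses are not given: they have to be found in the camera images.
- packing_rod: loose blue rod, two thin white bands, 12 mm diameter, 280 mm long, round ends, 100 to 210 g. Origin at its centre, on its axis; its y runs along it, +y to the end that sticks out (at the start 65 to 95 mm) of the column. It starts level, its axis 3 mm below the column's axis; it slides freely and stays where it is left; let go part-way, its free end may sag up to 10 mm, on to the steady's roller
- rod_tail (a point): the rod's inner end (its -y end), on its axis, 140 mm from its centre
- column_mouth (a point): centre of the mouth of the clear fixed tube (bore 18 mm, outside 28 mm, 222 mm long, far end closed; white collar 36 mm across at the mouth), on its axis, 90 mm above the bench. The tube runs from here along this point's -y; the rod comes out along +y, level; z is up
- column_rig: fixed stand of column and steady: aluminium base plate 90 x 420 mm, 10 mm thick, on the bench. Origin on the bench below the column mouth; axes as at the mouth; its place and yaw vary
- steady (a point): on the column's axis 148 mm along +y from the mouth, in the steady: a dark fork of two upright prongs (16 mm long along y, gap 24 mm, outside 52 mm, tops 32 mm above this point, open above) over a white roller (16 mm diameter, top 16 mm below this point). The rod passes between the prongs; fingers holding it do not, so a pull ends before the fork. Clear of the column, the rod lifts straight up out of it
- rest_mid (a point): where the rod's centre lies in the fixed green rest: midway between two V notches (90 degrees, open upwards, 42 mm wide at the top, 14 mm thick) 150 mm apart along this point's y, on the axis of a rod lying in both, 60.5 mm above the bench; notch tops 73 mm above it. White base 60 x 190 x 8 mm; free room for fingers between the notches; z is up. Either end of the rod may point either way
- wash_bottle: bystander: white wash bottle with a bent spout, 66x85x225, far right edge of the bench (sizes in mm); origin at the centre of its underside
- stoppered_flask: bystander: clear stoppered flask, 68 across, 121 high, far left edge of the bench (sizes in mm); origin at the centre of its underside
- timer: bystander: bench timer, 49x60x54, far edge of the bench (sizes in mm); origin at the centre of its underside
- amber_bottle: bystander: small amber bottle with a white cap, 40 across, 81 high, near the robot on the right (sizes in mm); origin at the centre of its underside
- red_lid_jar: bystander: white jar with red lid, 45 across, 62 high, near the robot on the left (sizes in mm); origin at the centre of its underside
- petri_dish: bystander: clear petri dish, 62 across, 13 high, left edge of the bench (sizes in mm); origin at the centre of its underside
- rubber_stopper: bystander: black rubber stopper, 27x29x26, standing on the column stand's base plate beside the gap between mouth and steady (sizes in mm); origin at the centre of its underside

How it is judged (in metres and radians):
On the way, in this order (a step that is already met when the one before it is completed fails the run):
1. the rod has been drawn part-way and let go, its inner end still inside the column (y of rod_tail in the frame of column_mouth between -0.165 and -0.01 m and contact force between the fingers and packing_rod below 0.1 N), for 0.2 s.
2. the rod is wholly clear of the column (y of rod_tail in the frame of column_mouth above 0.004 m), for 0.1 s.
At the end, for the whole second after the job is handed in: The rod lies still in both notches of the rest, let go: its centre within 40 mm of the middle along the rest and within 7 mm sideways and in height, its line within 0.07 rad of the notches' line; either end may point either way (x of packing_rod in the frame of rest_mid between -0.007 and 0.007 m and y of packing_rod in the frame of rest_mid between -0.04 and 0.04 m and z of packing_rod in the frame of rest_mid between -0.007 and 0.007 m and angle between the y axis of packing_rod and the y axis of rest_mid, either way round below 0.07 rad and contact force between the fingers and packing_rod below 0.1 N and linear speed of packing_rod below 0.02 m/s); the robot touches nothing.
It fails at once if the rod is dropped (falls freely faster than 0.6 m/s) (contact force between the fingers and packing_rod below 0.1 N and linear speed of packing_rod above 0.6 m/s).
It fails at once if the rod comes down on the bench (height (world z) of packing_rod below 0.03 m).
It fails at once if a bystander (wash bottle, flask, timer, amber bottle, jar, petri dish, stopper) is shifted by more than 30 mm (distance of any of wash_bottle, stoppered_flask, timer, amber_bottle, red_lid_jar, petri_dish, rubber_stopper from where it was at the start of the episode above 0.03 m).
It also fails if it takes over 48 s, if anything falls off the work surface, if the arm or the gripper's body presses on something with over 40 N, if the wrist force passes 120 N, or if a joint passes its speed limit or range.

## Working session

There is one attempt and no reset: what is moved stays moved. The work goes in short steps, Python scripts to look and compute and a tool call to move; the robot and the scene stay as the last step left them, time stands still between calls to the robot, and variables do not carry over. Pictures are saved under pics/ and viewed, and the job is handed in when it is done.

Besides the shell and the picture viewer there is one more tool, called after "Request:" by a JSON object that holds its "method" and its "body", one argument or row to a line. arm_command: Moves the arm, as the interface text tells. Its arguments: {"type":"object","properties":{"targets":{"type":"array"}},"required":["targets"]}

```bash
ls; mkdir -p pics
python3 - <<'E'
from cell import env, read_camera, get_calibration
import cv2,numpy as np
print(env.state())
for n in ["top","side","wrist"]:
    c=get_calibration(n);print(n,c)
    p,d=read_camera(n);cv2.imwrite(f"pics/{n}0.png",p);np.save(f"{n}0_d.npy",d)
E
```

```text
pics
{'t': 0.0, 'joints': array([ 6.21396154e-01,  4.91555412e-01,  1.55947975e+00,  3.13654418e-05,
        1.09168944e+00, -1.05594039e-01]), 'qvel': array([ 0.00115775,  0.00054229,  0.00012473,  0.0015912 , -0.00104046,
       -0.00158317]), 'tau': array([-2.72198267e-04, -6.12649512e+01, -2.58174545e+01,  6.91805058e-02,
        4.82388621e-02, -1.63936315e-04]), 'eef_pos': array([466.75479516, 415.26571864, 214.05389077]), 'tcp_rot': array([-3.14046994e+00, -1.46967825e-04,  2.29777196e+00]), 'ft_force': array([-1.09133672, -0.01015878,  0.51792033]), 'moment': array([ 0.00636593, -0.0178759 ,  0.02606561]), 'opening': 1.0003053589149624}
top {'vfov': 57.411044240160905, 'cx': 313.64035329430374, 'cy': 240.72131598747484, 'world_from_camera': array([[-4.90411954e-03, -9.80368261e-01,  1.97114236e-01,
         3.81471721e+02],
       [-9.99987343e-01,  5.02948134e-03,  1.35385527e-04,
         1.74030374e+01],
       [-1.12411005e-03, -1.97111077e-01, -9.80380518e-01,
         9.70066385e+02],
       [ 0.00000000e+00,  0.00000000e+00,  0.00000000e+00,
         1.00000000e+00]])}
[... 195 characters left out ...]
   [ 7.13840882e-01,  5.62062839e-01, -4.17751793e-01,
         6.28846946e+02],
       [-1.46210992e-02, -5.84434268e-01, -8.11309318e-01,
         1.20700081e+03],
       [ 0.00000000e+00,  0.00000000e+00,  0.00000000e+00,
         1.00000000e+00]])}
wrist {'vfov': 60.38696384884236, 'cx': 319.39070569031855, 'cy': 234.5569932136197, 'world_from_camera': array([[ 7.47281297e-01,  6.45581676e-01,  1.57464165e-01,
         4.23715582e+02],
       [ 6.64506893e-01, -7.25597341e-01, -1.78715105e-01,
         4.64466117e+02],
       [-1.11961791e-03,  2.38186478e-01, -9.71218795e-01,
         3.83456327e+02],
       [ 0.00000000e+00,  0.00000000e+00,  0.00000000e+00,
         1.00000000e+00]])}
```

View pics/top0.png

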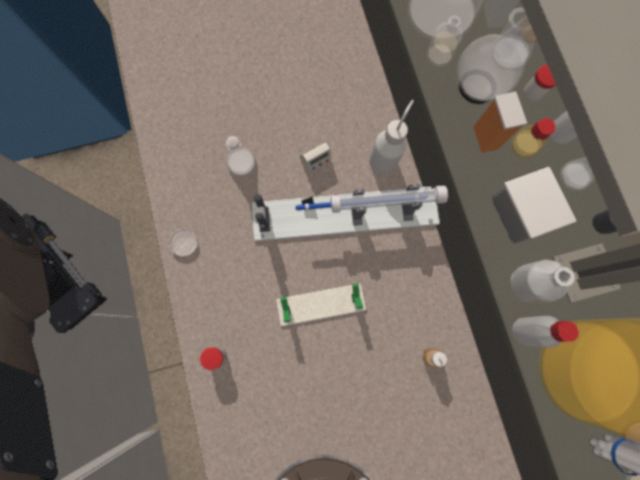

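View pics/side0.png

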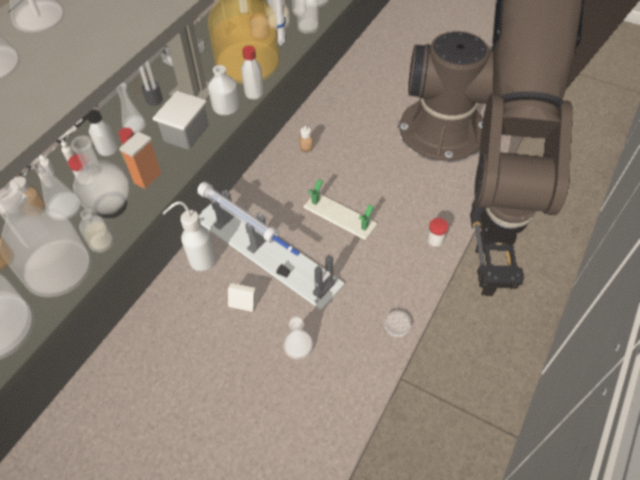

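View pics/wrist0.png

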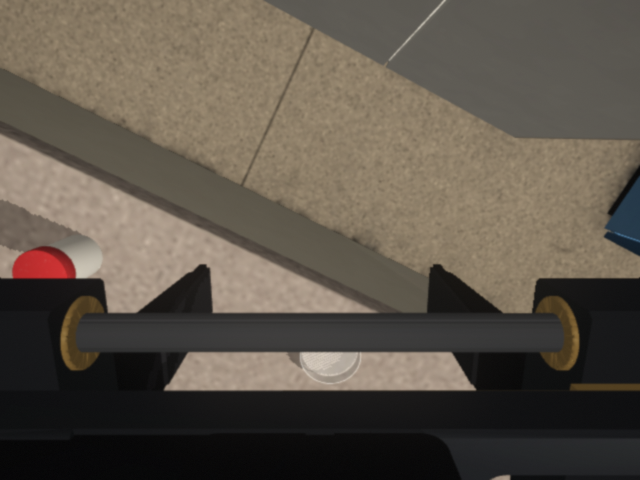

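```bash
cat > h.py <<'E'
import numpy as np,cv2
from cell import env, read_camera, get_calibration
def cam(n):
    c=get_calibration(n);f=240/np.tan(np.radians(c['vfov']/2));return c,f
def ray(n,u,v,c=None):
    c=c or get_calibration(n);f=240/np.tan(np.radians(c['vfov']/2))
    T=c['world_from_camera'];d=T[:3,:3]@np.array([(u-c['cx'])/f,(v-c['cy'])/f,1]);return T[:3,3],d
def onz(n,u,v,z,c=None):
    o,d=ray(n,u,v,c);return o+d*(z-o[2])/d[2]
def proj(n,P,c=None):
    c=c or get_calibration(n);f=240/np.tan(np.radians(c['vfov']/2));T=c['world_from_camera']
    q=T[:3,:3].T@(np.asarray(P)-T[:3,3]);return q[0]/q[2]*f+c['cx'],q[1]/q[2]*f+c['cy']
def tri(n1,p1,n2,p2):
    o1,d1=ray(n1,*p1);o2,d2=ray(n2,*p2)
    s=np.linalg.lstsq(np.c_[d1,-d2],o2-o1,rcond=None)[0]
    a,b=o1+s[0]*d1,o2+s[1]*d2;return (a+b)/2,np.linalg.norm(a-b)
E
python3 - <<'E'
import cv2
t=cv2.imread('pics/top0.png');s=cv2.imread('pics/side0.png')
cv2.imwrite('pics/t1.png',cv2.resize(t[175:335,240:460],None,fx=3.6,fy=3.6,interpolation=cv2.INTER_CUBIC))
cv2.imwrite('pics/s1.png',cv2.resize(s[170:310,180:400],None,fx=3.6,fy=3.6,interpolation=cv2.INTER_CUBIC))
E
```

```text
(no output)
```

View pics/t1.png

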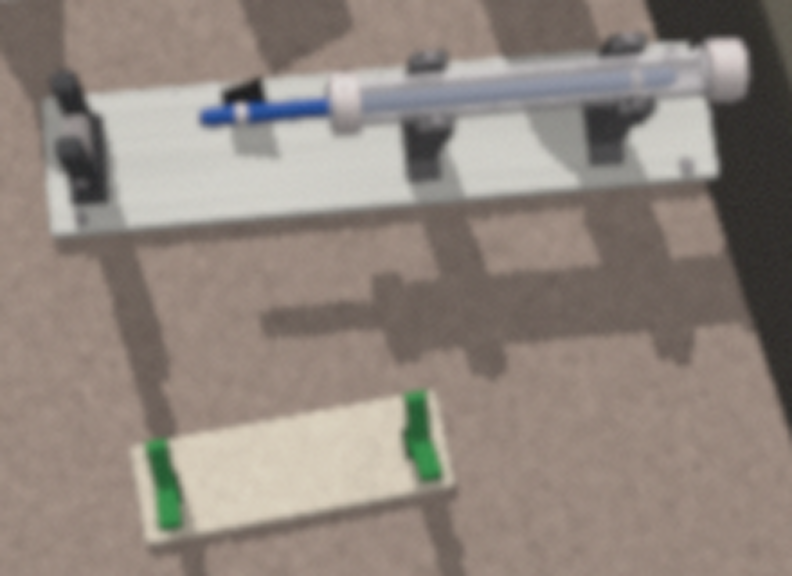

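View pics/s1.png

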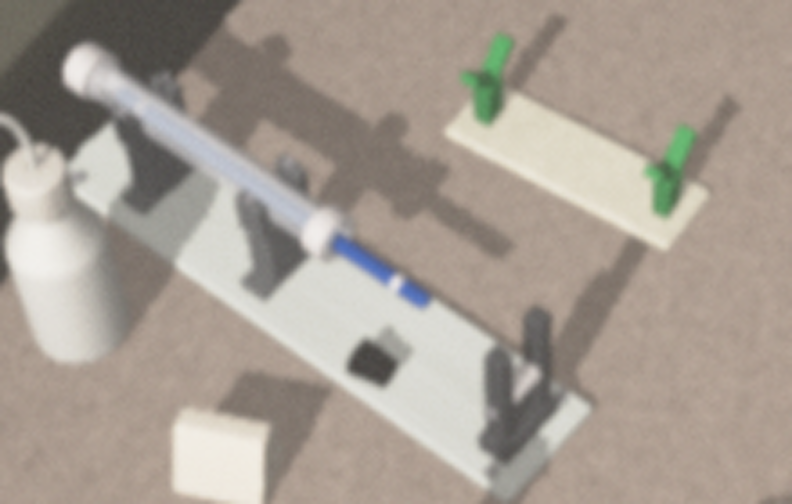

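Run:
```python
from h import *
t=cv2.imread('pics/top0.png');s=cv2.imread('pics/side0.png')
for n,im in(('top',t),('side',s)):
    h=cv2.cvtColor(im,cv2.COLOR_BGR2HSV)
    m=cv2.inRange(h,(105,130,60),(125,255,255))
    m[:170]=0;m[320:]=0
    k,l,st,ce=cv2.connectedComponentsWithStats(m)
    for i in range(1,k):
        if st[i,4]>15:
            ys,xs=np.where(l==i)
            print(n,'blue',st[i],ce[i],[onz(n,*ce[i],87).round(1)])
    ys,xs=np.where(m>0)
    pts=np.array([onz(n,x,y,87)[:2] for x,y in zip(xs,ys)])
    c0=pts.mean(0);u,sv,vt=np.linalg.svd(pts-c0);a=vt[0]*np.sign(vt[0][1]);pr=(pts-c0)@a
    print(n,'rod axis dir',a,'yaw',np.arctan2(a[1],a[0]),'c',c0,'tip',c0+a*pr.max(),'in',c0+a*pr.min(), 'w',((pts-c0)@[-a[1],a[0]]).std())
    g=cv2.inRange(h,(50,100,40),(80,255,255));g[:170]=0;g[330:]=0
    k,l,st,ce=cv2.connectedComponentsWithStats(g)
    for i in range(1,k):
        if st[i,4]>15: print(n,'green',st[i],ce[i])
print('collar top px z=90',onz('top',240+345/3.6,175+102/3.6,90))
for n,im,z,box in(('top',t,8,None),):
    pass
o=lambda p,z:onz('top',240+p[0]/3.6,175+p[1]/3.6,z)[:2].round(1)
os=lambda p,z:onz('side',180+p[0]/3.6,170+p[1]/3.6,z)[:2].round(1)
print('rest base top',[o(p,8) for p in((133,446),(437,392),(455,487),(150,545))])
print('rest base side',[os(p,8) for p in((520,93),(710,192),(668,248),(445,130))])
print('rig top',[o(p,10) for p in((42,98),(55,235),(718,180))],'side',[os(p,10) for p in((590,405),(505,500),)])
print('mouth tri',tri('top',(240+335/3.6,175+104/3.6),'side',(180+330/3.6,170+236/3.6)))
print('tip tri',tri('top',(240+203/3.6,175+117/3.6),'side',(180+430/3.6,170+300/3.6)))
print('prong top',tri('top',(240+62/3.6,175+82/3.6),'side',(180+495/3.6,170+352/3.6)),tri('top',(240+70/3.6,175+147/3.6),'side',(180+538/3.6,170+313/3.6)))
```

```text
top blue [310 203  21   5  70] [318.87142857 205.04285714] [array([635. ,   6.2,  87. ])]
top blue [297 204   7   5  23] [300.47826087 206.73913043] [array([631.5,  44.7,  87. ])]
top rod axis dir [-0.07556089  0.99714119] yaw 1.6464293038528557 c [634.14367873  15.72489372] tip [631.38739449  52.09826831] in [636.63064695 -17.09444508] w 2.365450931245041
top green [353 284   9  24 114] [356.43859649 296.49122807]
top green [282 298   8  23 105] [285.5047619 309.6952381]
side blue [274 237  13  10  25] [279.96 241.28] [array([ 6.362e+02, -2.000e-01,  8.700e+01])]
side rod axis dir [-0.08905935  0.99602632] yaw 1.6599738313372705 c [635.31505772  10.58187084] tip [631.78508167  50.06058886] in [637.96438349 -19.0477877 ] w 1.2248932993419739
side green [316 181   5  10  29] [317.86206897 185.        ]
side green [366 206   6  10  31] [368.4516129  210.64516129]
collar top px z=90 [637.64907486 -29.11161027  90.        ]
rest base top [array([445.9,  98.2]), array([477.7, -86.8]), array([420.4, -96.1]), array([387. ,  87.3])]
rest base side [array([419.4, -66.4]), array([391.9,  92.9]), array([448.6, 103.8]), array([481.6, -81.4])]
rig top [array([664.6, 158.1]), array([576.2, 148. ]), array([ 609.1, -265.7])] side [array([579.6, 152. ]), array([668.8, 161.1])]
mouth tri (array([638.01598289, -24.48282975,  87.6450284 ]), np.float64(2.674573630873593))
tip tri (array([629.10268044,  54.57684552,  86.04689124]), np.float64(3.448166226692448))
prong top (array([642.18041626, 129.97836571, 120.04800552]), np.float64(2.534221589800977)) (array([603.79332298, 126.5603465 , 118.07143958]), np.float64(1.464273168180837))
```

```bash
cat >> h.py <<'E'
from scipy.spatial.transform import Rotation as Ro
def plan(P,yaw,s=None):
    s=s or env.state();R=Ro.from_euler('xyz',s['tcp_rot']);Rt=Ro.from_euler('xyz',[np.pi,0,yaw])
    print('now',s['t'],s['eef_pos'].round(1),s['tcp_rot'].round(4))
    print('turn',(R.inv()*Rt).as_rotvec().round(4),'shift m',(R.inv().apply(np.array(P)-s['eef_pos'])/1000).round(4))
E
python3 - <<'E'
from h import *
print('bottle base',tri('top',(383,160),'side',(201,262)),onz('side',201,268,0),onz('top',378,168,0))
print('bottle cap',tri('top',(398,127),'side',(190,215)),'spout',tri('top',(412,102),'side',(166,211)))
print('rear cap',tri('top',(442,194),'side',(205,190)))
print('flask',tri('top',(233,143),'side',(296,322)))
plan((637,-5,220),1.650)
E
```

```text
bottle base (array([ 771.99041842, -147.65918697,   -7.48803156]), np.float64(0.971421131028725)) [ 785.48124922 -129.71325142    0.        ] [ 748.95714048 -133.60403254    0.        ]
bottle cap (array([ 765.30996796, -146.84365803,  176.37800176]), np.float64(2.620624055842534)) spout (array([ 803.93003809, -171.07310164,  203.93179094]), np.float64(0.02837385272099355))
rear cap (array([ 657.34689892, -251.60615484,   84.50960037]), np.float64(3.6097093080926452))
flask (array([764.37928496, 185.49273981, 109.74149105]), np.float64(0.2171105299228941))
now 0.15 [466.8 415.3 214.2] [-3.1407e+00 -1.0000e-04  2.2978e+00]
turn [-9.000e-04  2.000e-04  6.478e-01] shift m [-0.4272 -0.1522 -0.0057]
```

Request:
{"method": "arm_command", "body": {
  "targets": [
    [[0,0,0.13],[-0.045,-0.016,-0.006],0],
    [[0,0,0.26],[-0.09,-0.032,-0.006],0],
    [[0,0,0.39],[-0.135,-0.048,-0.006],0],
    [[0,0,0.52],[-0.18,-0.064,-0.006],0],
    [[0,0,0.648],[-0.225,-0.08,-0.006],0],
    [[0,0,0.648],[-0.27,-0.096,-0.006],0],
    [[0,0,0.648],[-0.315,-0.112,-0.006],0],
    [[0,0,0.648],[-0.36,-0.128,-0.006],0]
  ]
}}

```text
t: 0.95
eef_pos: [611.0, 59.4, 220.6]
tcp_rot: [-3.141, -0.0, 1.65]
ft_force: [0.1, 1.2, 0.9]
opening: 0.998
```

Run:
```python
from h import *
plan((637,-5,220),1.650)
```

```text
now 0.95 [611.   59.4 220.6] [-3.1415e+00 -1.0000e-04  1.6497e+00]
turn [-0.0001 -0.0001 -0.0003] shift m [-0.0663  0.0209  0.0006]
```

Request:
{"method": "arm_command", "body": {
  "targets": [
    [[0,0,0],[-0.035,0.011,0],0],
    [[0,0,0],[-0.067,0.021,0],0],
    [[0,0,0],[-0.067,0.021,0],0],
    [[0,0,0],[-0.067,0.021,0],0]
  ]
}}

```text
t: 1.35
eef_pos: [636.6, -4.2, 220.1]
tcp_rot: [-3.141, -0.0, 1.648]
ft_force: [-0.6, 0.2, -0.2]
opening: 0.999
```

Run:
```python
from h import *
import pickle
c=get_calibration('wrist');p,d=read_camera('wrist');cv2.imwrite('pics/w1.png',p);pickle.dump(c,open('w1.pkl','wb'));np.save('w1d.npy',d)
p,d=read_camera('top');cv2.imwrite('pics/top1.png',p)
print(env.state()['eef_pos'])
```

```text
[636.42920142  -2.88512204 220.52312266]
```

View pics/w1.png

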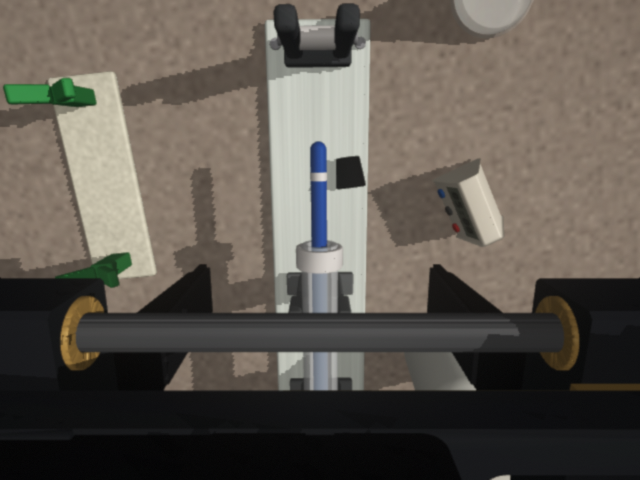

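```bash
python3 - <<'E'
from h import *
import pickle
c=pickle.load(open('w1.pkl','rb'));d=np.load('w1d.npy')
im=cv2.imread('pics/w1.png');h=cv2.cvtColor(im,cv2.COLOR_BGR2HSV)
m=cv2.inRange(h,(105,130,40),(125,255,255));m[:,:290]=0;m[:,345:]=0
ys,xs=np.where(m>0);print(ys.min(),ys.max())
rows=[(np.median(xs[ys==y]),y) for y in range(ys.min()+6,ys.max()-4)]
P=np.array([onz('wrist',x,y,87,c)[:2] for x,y in rows])
k=np.polyfit(P[:,1],P[:,0],1);print('x=',k,'yaw',np.pi/2-np.arctan(k[0]))
tip=onz('wrist',318.5,ys.min(),87,c);print('tip',tip)
for v in (244,248): print('mouth',onz('wrist',320,v,90,c),onz('wrist',320,v,81,c))
for p in ((286,12),(348,12)): print('prong',onz('wrist',*p,122,c), d[p[1],p[0]])
print('roller',onz('wrist',318,40,74,c))
g=lambda u,v:[d[v,u],(c['world_from_camera'][:3,:3]@np.array([(u-c['cx'])/(240/np.tan(np.radians(c['vfov']/2))),(v-c['cy'])/(240/np.tan(np.radians(c['vfov']/2))),1])*d[v,u]+c['world_from_camera'][:3,3]).round(1)]
for q in ((318,160),(319,200),(318,145),(320,250),(320,258),(287,20),(347,20),(318,36),(40,93),(75,93),(110,268),(85,275),(70,92),(118,265)): print(q,g(*q))
# rest base corners z=8
for q in ((51,80),(113,72),(155,272),(93,278)): print('rest',onz('wrist',*q,8,c)[:2].round(1))
E
python3 - <<'E'
import cv2
im=cv2.imread('pics/w1.png');cv2.imwrite('pics/w1r.png',cv2.resize(im[60:300,0:180],None,fx=2.5,fy=2.5))
cv2.imwrite('pics/w1f.png',cv2.resize(im[0:290,250:390],None,fx=2,fy=2))
E
```

```text
142 246
 ** On entry to DLASCL parameter number  4 had an illegal value
 ** On entry to DLASCL parameter number  4 had an illegal value
 ** On entry to DLASCL parameter number  4 had an illegal value
 ** On entry to DLASCL parameter number  4 had an illegal value
 ** On entry to DLASCL parameter number  5 had an illegal value
 ** On entry to DLASCL parameter number  4 had an illegal value
  return _methods._mean(a, axis=axis, dtype=dtype,
  ret = ret.dtype.type(ret / rcount)
Traceback (most recent call last):
numpy.linalg.LinAlgError: SVD did not converge in Linear Least Squares
```

View pics/w1r.png

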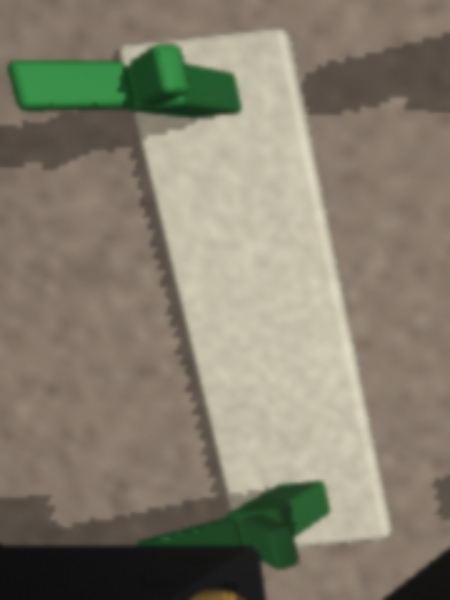

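View pics/w1f.png

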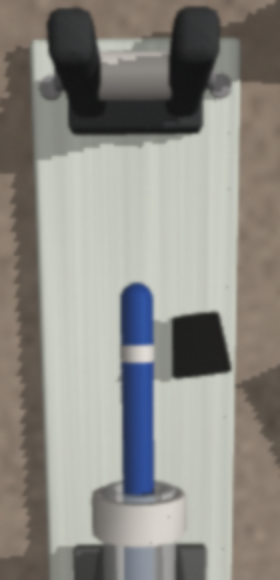

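Run:
```python
from h import *
import pickle
c=pickle.load(open('w1.pkl','rb'));d=np.load('w1d.npy')
im=cv2.imread('pics/w1.png');h=cv2.cvtColor(im,cv2.COLOR_BGR2HSV)
m=cv2.inRange(h,(105,130,40),(125,255,255));m[:,:290]=0;m[:,345:]=0
ys,xs=np.where(m>0)
rows=[(np.median(xs[ys==y]),y) for y in range(148,242) if (ys==y).any()]
P=np.array([onz('wrist',x,y,87,c)[:2] for x,y in rows])
k=np.polyfit(P[:,1],P[:,0],1);print('x=',k,'yaw',np.pi/2-np.arctan(k[0]))
tip=onz('wrist',318.5,ys.min(),87,c);print('tip',tip)
for v in (242,246): print('mouth',onz('wrist',320,v,90,c),onz('wrist',320,v,104,c))
for p in ((286,12),(348,12)): print('prong',onz('wrist',*p,122,c), d[p[1],p[0]])
print('roller',onz('wrist',318,38,74,c))
f=(240/np.tan(np.radians(c['vfov']/2)))
g=lambda u,v:[d[v,u],(c['world_from_camera'][:3,:3]@np.array([(u-c['cx'])/f,(v-c['cy'])/f,1])*d[v,u]+c['world_from_camera'][:3,3]).round(1)]
for q in ((318,160),(319,200),(318,145),(320,245),(320,250),(320,258),(287,20),(347,20),(318,36),(20,93),(40,93),(90,96),(128,258),(105,266)): print(q,g(*q))
for q in ((49,79),(114,72),(155,274)): print('rest',onz('wrist',*q,8,c)[:2].round(1))
# V valley: pixel at (72,97)? walls
```

```text
x= [-8.47083821e-02  6.36778331e+02] yaw 1.6553029680986016
tip [632.19636351  55.49928127  87.        ]
mouth [638.95286101 -17.42010322  90.        ] [638.65040889 -13.73600189 104.        ]
mouth [639.19477108 -20.52413811  90.        ] [638.88101133 -16.69494449 104.        ]
prong [607.36836756 129.30665689 122.        ] 243.8525
prong [643.82666436 132.13184302 122.        ] 243.86067
roller [626.33265906 126.5858349   74.        ]
(318, 160) [np.float32(293.41086), array([632.8,  43.1,  91.9])]
(319, 200) [np.float32(299.19785), array([635.7,  14.7,  92.9])]
(318, 145) [np.float32(291.5432), array([632. ,  53.5,  91.3])]
(320, 245) [np.float32(308.4207), array([639.1, -19.3,  91.8])]
(320, 250) [np.float32(297.29407), array([639.1, -19.8, 103.4])]
(320, 258) [np.float32(295.7818), array([639.5, -25. , 106.2])]
(287, 20) [np.float32(246.03838), array([608. , 125.5, 120.1])]
(347, 20) [np.float32(244.54156), array([643.7, 127.9, 121.7])]
(318, 36) [np.float32(291.68134), array([626.2, 128.1,  72.8])]
(20, 93) [np.float32(306.5525), array([408.3,  73.4,  66.8])]
(40, 93) [np.float32(316.08698), array([416.6,  74.9,  56.8])]
(90, 96) [np.float32(353.9168), array([433.7,  77.4,  17.5])]
(128, 258) [np.float32(393.4927), array([459.2, -67.7,  12.7])]
(105, 266) [np.float32(353.71704), array([457.6, -62.8,  52.4])]
rest [393.7  89.2]
rest [450.5  99.4]
rest [482.8 -83.6]
```

Run:
```python
from h import *
plan((635.5,16,68),1.653)
```

```text
now 1.45 [636.4  -2.9 220.5] [-3.1412e+00 -3.0000e-04  1.6504e+00]
turn [-0.0004 -0.0003 -0.0026] shift m [0.0189 0.0006 0.1525]
```

Request:
{"method": "arm_command", "body": {
  "targets": [
    [[0,0,-0.003],[0.019,0.0005,0.045],0],
    [[0,0,-0.003],[0.019,0.0005,0.09],0],
    [[0,0,-0.003],[0.019,0.0005,0.13],0],
    [[0,0,-0.003],[0.019,0.0005,0.1525],0],
    [[0,0,-0.003],[0.019,0.0005,0.1525],0],
    [[0,0,-0.003],[0.019,0.0005,0.1525],120]
  ]
}}

```text
t: 2.05
eef_pos: [636.0, 16.1, 68.9]
tcp_rot: [3.141, -0.0, 1.654]
ft_force: [0.2, 0.4, 1.0]
opening: 0.961
```

Run:
```python
from h import *
p,d=read_camera('wrist');cv2.imwrite('pics/w2.png',p)
print(env.state())
plan((635.5,16,68),1.653)
```

```text
{'t': 2.1, 'joints': array([-7.87900807e-02,  6.71045968e-01,  1.66097276e+00,  1.24140328e-04,
        8.07594741e-01, -1.61818705e-01]), 'qvel': array([-0.00676298, -0.01411835, -0.00509033,  0.00184556, -0.00468453,
       -0.00147144]), 'tau': array([ 1.09710409e-01, -6.47045016e+01, -1.92981917e+01,  5.56760340e-02,
        4.28686012e-02,  3.09236915e-03]), 'eef_pos': array([636.46840324,  15.8781194 ,  69.68491434]), 'tcp_rot': array([3.13962484e+00, 2.30170460e-04, 1.65373900e+00]), 'ft_force': array([-0.19204377,  0.42877254,  0.15316422]), 'moment': array([-0.04411211,  0.00424807, -0.07315275]), 'opening': 0.9226278802461555}
now 2.1 [636.5  15.9  69.7] [3.1396e+00 2.0000e-04 1.6537e+00]
turn [0.002  0.0002 0.0007] shift m [ 0.0002 -0.001   0.0017]
```

View pics/w2.png

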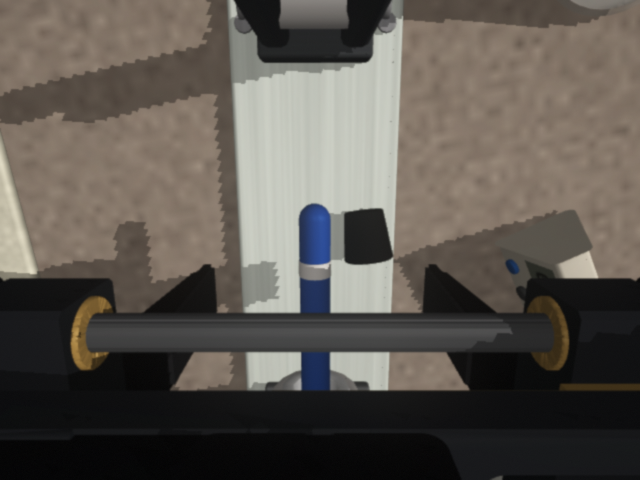

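Request:
{"method": "arm_command", "body": {
  "targets": [
    [[0,0,0],[0,-0.001,0.001],120],
    [[0,0,0],[0,-0.001,0.001],255],
    [[0,0,0],[0,-0.001,0.001],255],
    [[0,0,0],[0,-0.001,0.001],255],
    [[0,0,0],[0,-0.001,0.001],255],
    [[0,0,0],[0,-0.001,0.001],255],
    [[0,0,0],[0,-0.001,0.001],255],
    [[0,0,0],[0,-0.001,0.001],255]
  ]
}}

```text
t: 2.9
eef_pos: [634.8, 15.1, 67.1]
tcp_rot: [3.142, -0.0, 1.653]
ft_force: [0.1, 0.5, -1.1]
opening: 0.254
```

Request:
{"method": "arm_command", "body": {
  "targets": [
    [[0,0,0],[0,0,0],255],
    [[0,0,0],[0,0,0],255],
    [[0,0,0],[0,0,0],255],
    [[0,0,0],[0,0,0],255]
  ]
}}

```text
t: 3.3
eef_pos: [634.8, 15.1, 67.1]
tcp_rot: [-3.142, -0.0, 1.653]
ft_force: [-0.1, -0.7, -0.1]
opening: 0.12
```

Request:
{"method": "arm_command", "body": {
  "targets": [
    [[0,0,0],[0.008,0,0],255],
    [[0,0,0],[0.024,0,0],255],
    [[0,0,0],[0.04,0,0],255],
    [[0,0,0],[0.056,0,0],255],
    [[0,0,0],[0.072,0,0],255],
    [[0,0,0],[0.084,0,0],255],
    [[0,0,0],[0.088,0,0],255],
    [[0,0,0],[0.088,0,0],255]
  ]
}}

```text
t: 4.1
eef_pos: [627.5, 103.7, 67.1]
tcp_rot: [3.142, -0.0, 1.654]
ft_force: [0.5, 1.1, -1.4]
opening: 0.12
```

Run:
```python
from h import *
p,d=read_camera('wrist');cv2.imwrite('pics/w3.png',p)
s=env.state();print(s['eef_pos'],s['ft_force'],s['opening'])
```

```text
[627.61922343 103.1339271   67.13095359] [ 0.09191177  0.50601804 -0.7485274 ] 0.11625005327860195
```

View pics/w3.png

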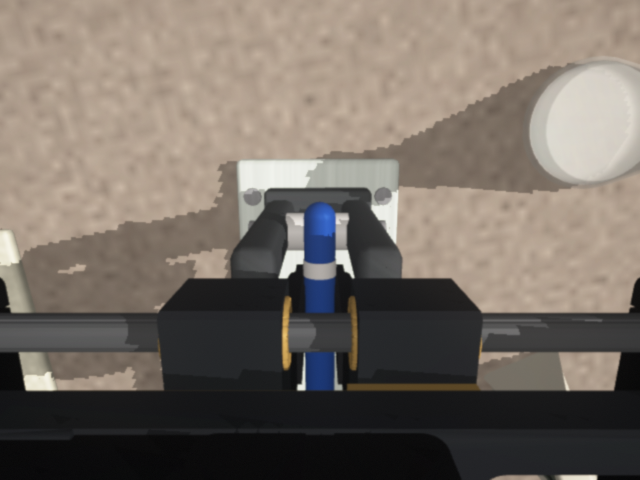

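Request:
{"method": "arm_command", "body": {
  "targets": [
    [[0,0,0],[0,0,0.002],255],
    [[0,0,0],[0,0,0.004],255],
    [[0,0,0],[0,0,0.004],130],
    [[0,0,0],[0,0,0.004],130],
    [[0,0,0],[0,0,0.004],130],
    [[0,0,0],[0,0,0.004],130],
    [[0,0,0],[0,0,0.004],130],
    [[0,0,0],[0,0,0.004],130]
  ]
}}

```text
t: 4.95
eef_pos: [627.6, 102.8, 63.2]
tcp_rot: [3.141, -0.0, 1.653]
ft_force: [-0.1, 0.6, 0.1]
opening: 0.487
```

Run:
```python
from h import *
p,d=read_camera('wrist');cv2.imwrite('pics/w4.png',p)
s=env.state();print(s['t'],s['eef_pos'],s['ft_force'],s['opening'])
p,d=read_camera('side');cv2.imwrite('pics/s4.png',cv2.resize(p[170:310,180:400],None,fx=3.6,fy=3.6,interpolation=cv2.INTER_CUBIC))
plan((637.0,-1.5,67),1.653)
```

```text
5.0 [627.63279685 102.84057206  63.15760698] [-0.20899068  0.32072819  0.12376272] 0.4895339875206347
now 5.05 [627.6 102.9  63.2] [ 3.1415 -0.      1.6529]
turn [ 0.0001 -0.     -0.0001] shift m [-0.1048  0.0008 -0.0038]
```

View pics/w4.png

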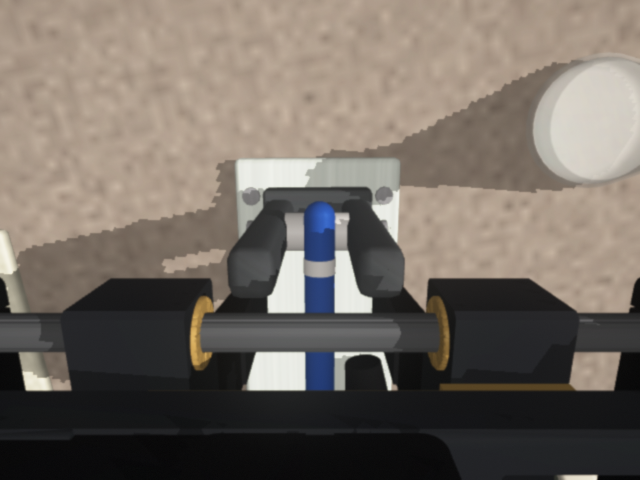

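View pics/s4.png

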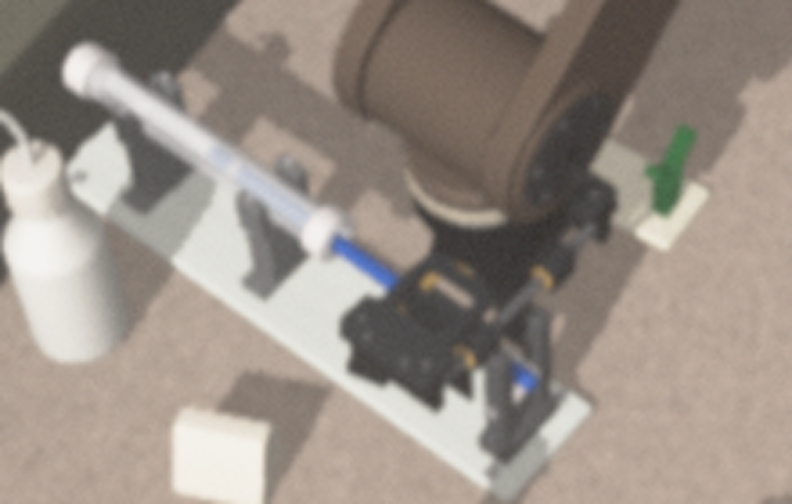

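Request:
{"method": "arm_command", "body": {
  "targets": [
    [[0,0,0],[-0.035,0,-0.004],130],
    [[0,0,0],[-0.075,0,-0.004],130],
    [[0,0,0],[-0.102,0,-0.004],130],
    [[0,0,0],[-0.102,0,-0.004],130],
    [[0,0,0],[-0.102,0,-0.004],255],
    [[0,0,0],[-0.102,0,-0.004],255],
    [[0,0,0],[-0.102,0,-0.004],255],
    [[0,0,0],[-0.102,0,-0.004],255]
  ]
}}

```text
t: 5.85
eef_pos: [635.9, 2.1, 67.2]
tcp_rot: [3.142, -0.0, 1.654]
ft_force: [0.4, -1.3, 0.0]
opening: 0.212
```

Request:
{"method": "arm_command", "body": {
  "targets": [
    [[0,0,0],[0,0,0],255],
    [[0,0,0],[0,0,0],255],
    [[0,0,0],[0,0,0],255],
    [[0,0,0],[0,0,0],255]
  ]
}}

```text
t: 6.25
eef_pos: [636.0, 1.4, 67.2]
tcp_rot: [3.141, -0.0, 1.653]
ft_force: [-0.4, 2.5, 1.3]
opening: 0.12
```

Request:
{"method": "arm_command", "body": {
  "targets": [
    [[0,0,0],[0.01,0,0],255],
    [[0,0,0],[0.028,0,0.001],255],
    [[0,0,0],[0.046,0,0.002],255],
    [[0,0,0],[0.064,0,0.003],255],
    [[0,0,0],[0.082,0,0.004],255],
    [[0,0,0],[0.095,0,0.004],255],
    [[0,0,0],[0.098,0,0.004],255],
    [[0,0,0],[0.098,0,0.004],255]
  ]
}}

```text
t: 7.05
eef_pos: [627.8, 99.5, 63.0]
tcp_rot: [-3.141, -0.0, 1.654]
ft_force: [-0.9, -0.0, -1.3]
opening: 0.122
```

Run:
```python
from h import *
s=env.state();print(s['t'],s['eef_pos'],s['ft_force'],s['opening'])
p,d=read_camera('side');cv2.imwrite('pics/s5.png',cv2.resize(p[170:310,180:400],None,fx=3.6,fy=3.6,interpolation=cv2.INTER_CUBIC))
p,d=read_camera('wrist');cv2.imwrite('pics/w5.png',p)
```

```text
7.05 [627.78440948  99.51054951  63.00637515] [-0.88545674 -0.02102231 -1.27236585] 0.12246802900355776
```

View pics/s5.png

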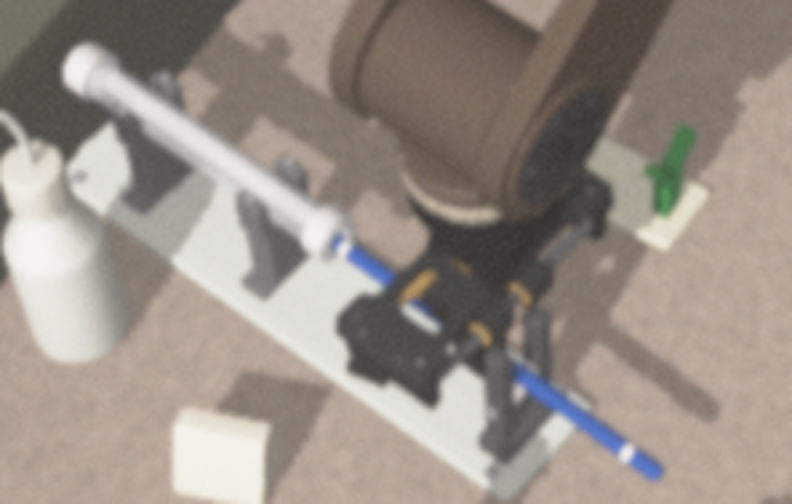

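View pics/w5.png

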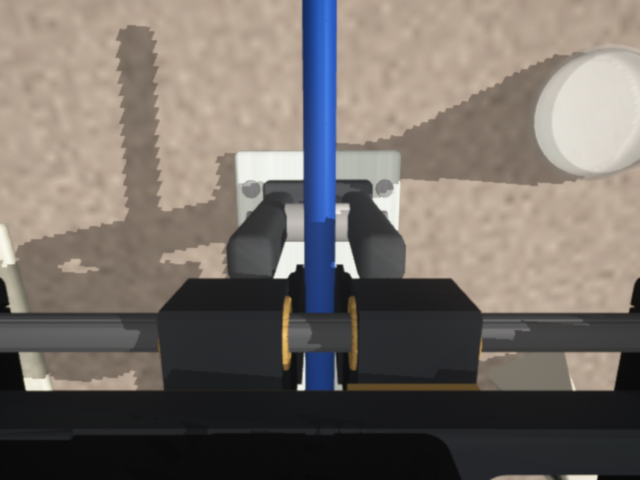

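Request:
{"method": "arm_command", "body": {
  "targets": [
    [[0,0,0],[0,0,0],130],
    [[0,0,0],[0,0,0],130],
    [[0,0,0],[0,0,0],130],
    [[0,0,0],[0,0,0],130],
    [[0,0,0],[0,0,0],130],
    [[0,0,0],[0,0,0],130],
    [[0,0,0],[-0.03,0,-0.001],130],
    [[0,0,0],[-0.03,0,-0.001],130]
  ]
}}

```text
t: 7.95
eef_pos: [630.8, 66.9, 64.3]
tcp_rot: [3.141, 0.0, 1.651]
ft_force: [0.3, 0.1, 0.3]
opening: 0.489
```

Request:
{"method": "arm_command", "body": {
  "targets": [
    [[0,0,0],[0,0,0],255],
    [[0,0,0],[0,0,0],255],
    [[0,0,0],[0,0,0],255],
    [[0,0,0],[0,0,0],255],
    [[0,0,0],[0,0,0],255],
    [[0,0,0],[0,0,0],255],
    [[0,0,0],[0,0,0],255],
    [[0,0,0],[0,0,0],255]
  ]
}}

```text
t: 8.75
eef_pos: [630.4, 69.1, 64.1]
tcp_rot: [3.142, -0.0, 1.653]
ft_force: [0.1, 2.9, -0.5]
opening: 0.118
```

Run:
```python
from h import *
s=env.state();print(s['t'],s['eef_pos'],s['ft_force'],s['opening'])
p,d=read_camera('side');cv2.imwrite('pics/s6.png',cv2.resize(p[170:310,180:400],None,fx=3.6,fy=3.6,interpolation=cv2.INTER_CUBIC))
```

```text
8.75 [630.3917326   69.10822404  64.13585665] [ 0.0737317   2.86304184 -0.46182843] 0.11840157944839266
```

View pics/s6.png

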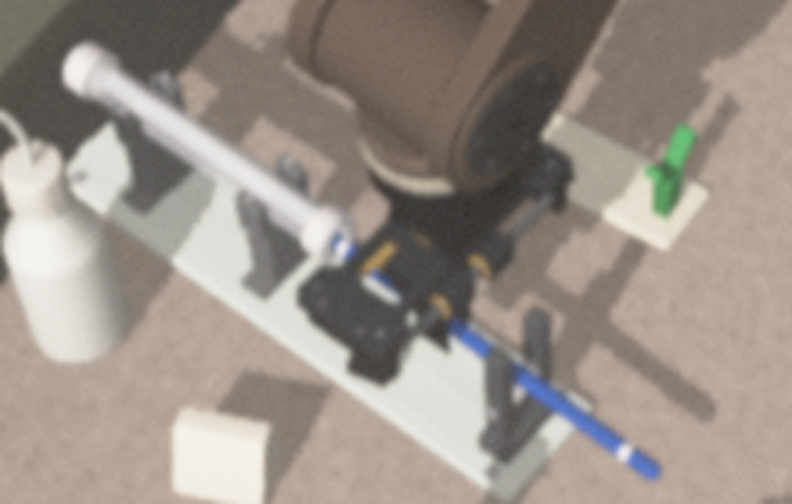

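Request:
{"method": "arm_command", "body": {
  "targets": [
    [[0,0,0],[0.01,0,0],255],
    [[0,0,0],[0.022,0,0],255],
    [[0,0,0],[0.031,0,0],255],
    [[0,0,0],[0.034,0,0],255],
    [[0,0,0],[0.034,0,0],255],
    [[0,0,0],[0.034,0,0],255],
    [[0,0,0],[0.034,0,0],255]
  ]
}}

```text
t: 9.5
eef_pos: [627.7, 102.6, 64.1]
tcp_rot: [3.142, 0.0, 1.653]
ft_force: [-0.2, -0.1, -1.5]
opening: 0.118
```

Run:
```python
from h import *
s=env.state();print(s['t'],s['eef_pos'],s['ft_force'],s['opening'])
p,d=read_camera('side');cv2.imwrite('pics/s7.png',cv2.resize(p[170:330,180:400],None,fx=3.6,fy=3.6,interpolation=cv2.INTER_CUBIC))
```

```text
9.5 [627.67673532 102.56297563  64.13137927] [-0.20101275 -0.07607046 -1.5038279 ] 0.11770832786578611
```

View pics/s7.png

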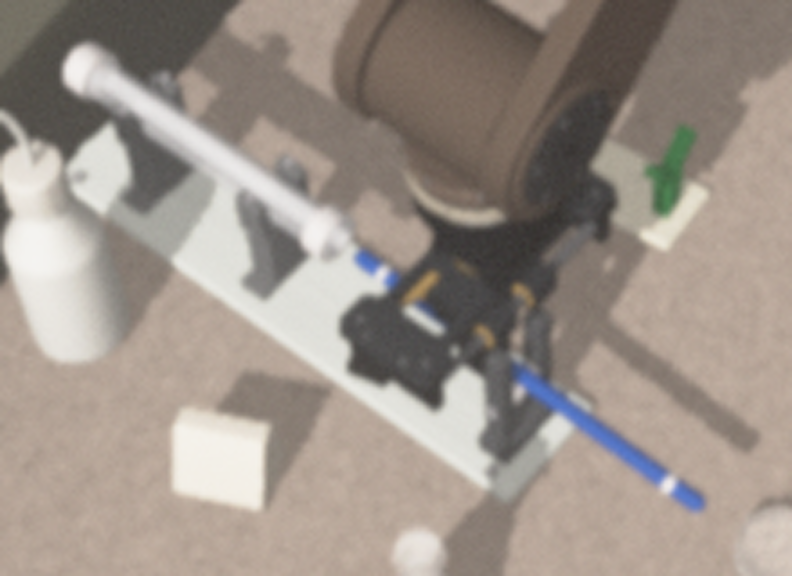

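Request:
{"method": "arm_command", "body": {
  "targets": [
    [[0,0,0],[0,0,-0.008],255],
    [[0,0,0],[0,0,-0.022],255],
    [[0,0,0],[0,0,-0.04],255],
    [[0,0,0],[0,0,-0.06],255],
    [[0,0,0],[0,0,-0.08],255],
    [[0,0,0],[0,0,-0.098],255],
    [[0,0,0],[0,0,-0.106],255],
    [[0,0,0],[0,0,-0.106],255]
  ]
}}

```text
t: 10.35
eef_pos: [628.1, 102.8, 171.9]
tcp_rot: [3.139, 0.0, 1.653]
ft_force: [1.6, -0.4, -2.6]
opening: 0.116
```

Run:
```python
from h import *
s=env.state();print(s['t'],s['eef_pos'],s['ft_force'],s['opening'])
p,d=read_camera('side');cv2.imwrite('pics/s8.png',p)
p,d=read_camera('wrist');cv2.imwrite('pics/w8.png',p);np.save('w8d.npy',d)
```

```text
10.35 [628.05663383 102.81430207 171.89760154] [ 1.61138109 -0.4478483  -2.55743303] 0.11643237758441362
```

View pics/s8.png

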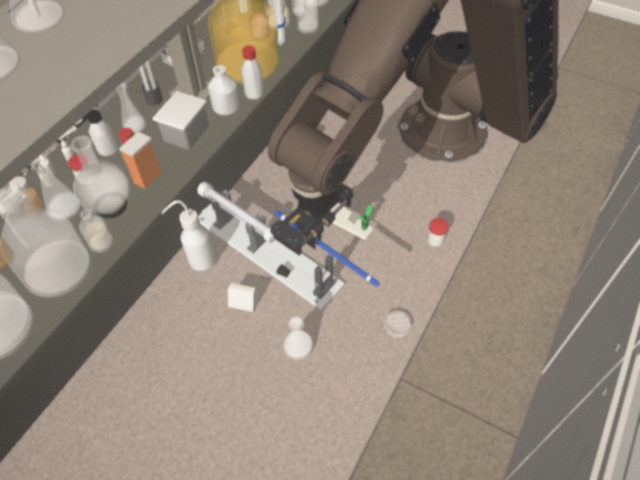

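View pics/w8.png

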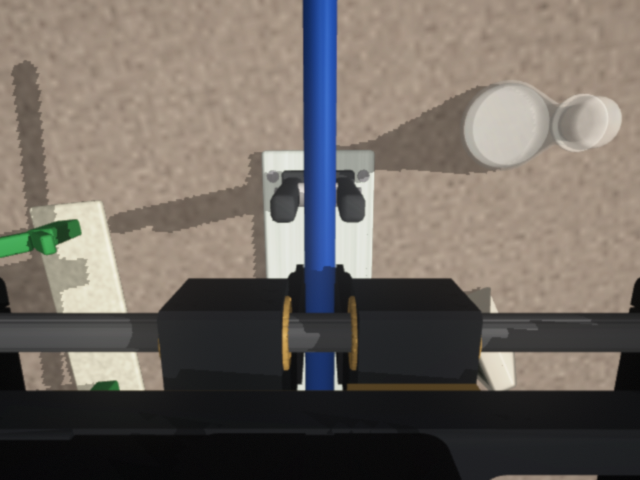

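Run:
```python
from h import *
p,d=read_camera('top');cv2.imwrite('pics/t8.png',p[120:320,200:460])
h=cv2.cvtColor(p,cv2.COLOR_BGR2HSV)
s=cv2.imread('pics/s8.png');hs=cv2.cvtColor(s,cv2.COLOR_BGR2HSV)
for n,hh in(('top',h),('side',hs)):
    m=cv2.inRange(hh,(105,110,40),(125,255,255));m[:150]=0;m[300:]=0;m[:,:200]=0;m[:,460:]=0
    ys,xs=np.where(m>0);print(n,len(xs),[(xs[i],ys[i]) for i in (xs.argmin(),xs.argmax())])
d=np.load('w8d.npy');c=get_calibration('wrist');f=240/np.tan(np.radians(c['vfov']/2))
for v in (10,60,110,160,210,250):
    u=319;print(v,(c['world_from_camera'][:3,:3]@np.array([(u-c['cx'])/f,(v-c['cy'])/f,1])*d[v,u]+c['world_from_camera'][:3,3]).round(1))
plan((443,-28,170),1.745)
```

```text
top 106 [(np.int64(297), np.int64(190)), (np.int64(324), np.int64(188))]
side 286 [(np.int64(276), np.int64(212)), (np.int64(377), np.int64(282))]
10 [619.3 208.3 187.1]
60 [620.6 192.5 188.8]
110 [622.  176.3 189.4]
160 [623.4 159.2 189.9]
210 [624.8 141.5 191.1]
250 [626.  126.8 192.4]
now 10.5 [627.3 102.8 169.5] [-3.1405 -0.      1.6527]
turn [-0.0011 -0.0001 -0.0923] shift m [-0.1152 -0.1943 -0.0003]
```

Request:
{"method": "arm_command", "body": {
  "targets": [
    [[0,0,0],[-0.01,-0.016,0],255],
    [[0,0.01,-0.02],[-0.03,-0.05,0],255],
    [[0,0.02,-0.04],[-0.05,-0.084,0],255],
    [[0,0.035,-0.06],[-0.07,-0.118,0],255],
    [[0,0.05,-0.08],[-0.09,-0.152,0],255],
    [[0,0.06,-0.092],[-0.105,-0.178,0],255],
    [[0,0.06,-0.092],[-0.115,-0.194,0],255],
    [[0,0.06,-0.092],[-0.115,-0.194,0],255]
  ]
}}

```text
t: 11.3
eef_pos: [442.0, -28.5, 169.8]
tcp_rot: [3.14, -0.06, 1.743]
ft_force: [0.4, 0.5, -2.0]
opening: 0.119
```

Run:
```python
from h import *
import pickle
s=env.state();print(s['t'],s['eef_pos'],s['tcp_rot'],s['ft_force'],s['opening'])
c=get_calibration('wrist');p,d=read_camera('wrist');cv2.imwrite('pics/w9.png',p);np.save('w9d.npy',d);pickle.dump(c,open('w9.pkl','wb'))
p,d=read_camera('side');cv2.imwrite('pics/s9.png',cv2.resize(p[130:290,240:460],None,fx=3.6,fy=3.6,interpolation=cv2.INTER_CUBIC))
p,d=read_camera('top');cv2.imwrite('pics/t9.png',cv2.resize(p[180:360,220:440],None,fx=3,fy=3,interpolation=cv2.INTER_CUBIC))
d=np.load('w9d.npy');f=240/np.tan(np.radians(c['vfov']/2))
for v in (10,60,110,160,210,250):
    u=319;print(v,(c['world_from_camera'][:3,:3]@np.array([(u-c['cx'])/f,(v-c['cy'])/f,1])*d[v,u]+c['world_from_camera'][:3,3]).round(1))
```

```text
11.3 [442.03016673 -28.51858289 169.75523051] [ 3.14034106 -0.06049023  1.74288155] [ 0.39972137  0.48665318 -2.01294874] 0.11883253223316292
10 [424.8  74.4 194. ]
60 [427.5  59.  193.7]
110 [430.3  42.7 194.1]
160 [433.2  25.9 192.9]
210 [436.3   8.3 193.6]
250 [438.9  -6.5 193.1]
```

View pics/w9.png

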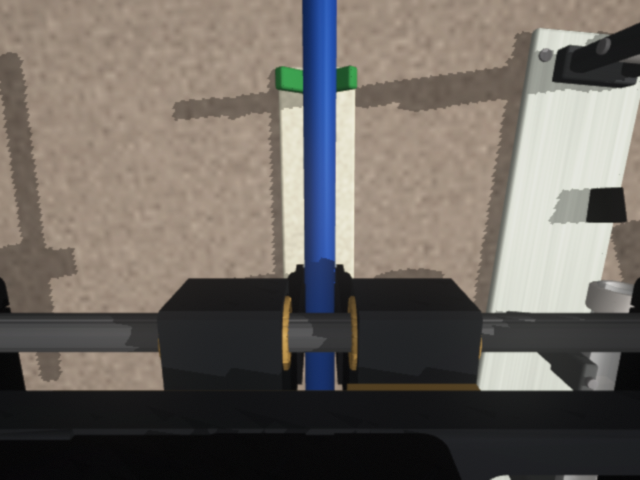

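View pics/s9.png

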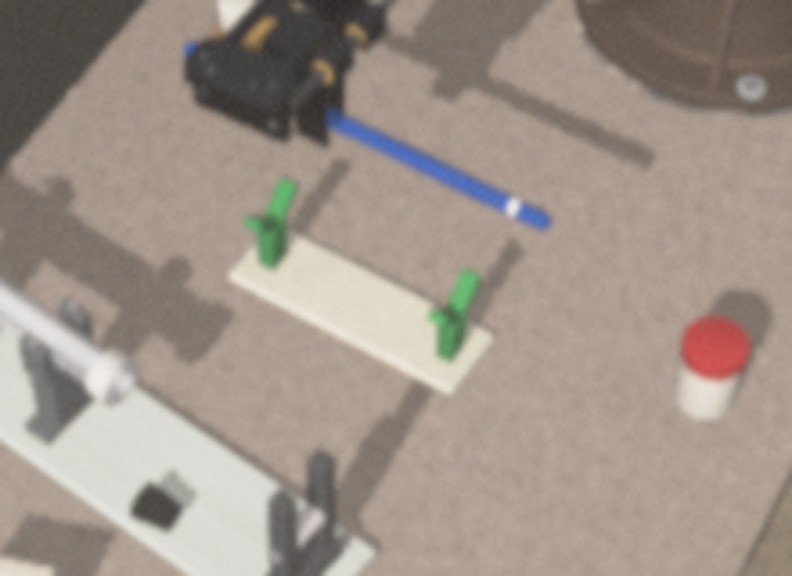

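View pics/t9.png

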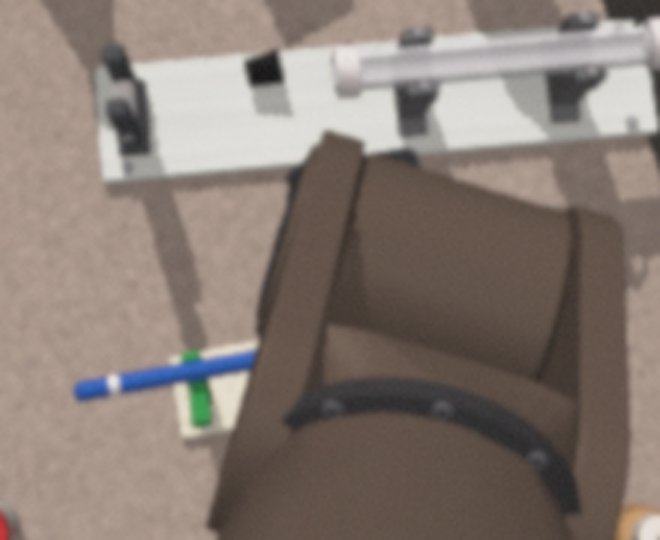

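Run:
```python
from h import *
import pickle
c=pickle.load(open('w9.pkl','rb'));im=cv2.imread('pics/w9.png');d=np.load('w9d.npy')
h=cv2.cvtColor(im,cv2.COLOR_BGR2HSV)
g=cv2.inRange(h,(50,100,40),(80,255,255));ys,xs=np.where(g>0);print(xs.min(),xs.max(),ys.min(),ys.max())
f=240/np.tan(np.radians(c['vfov']/2));T=c['world_from_camera']
P=np.array([T[:3,:3]@np.array([(u-c['cx'])/f,(v-c['cy'])/f,1])*d[v,u]+T[:3,3] for u,v in zip(xs,ys)])
top=P[P[:,2]>69];print('top z',P[:,2].max(),len(top),top.min(0),top.max(0))
e=np.array([-.174,.985]);n=np.array([.985,.174])
q=top[:,:2]@n;l=top[:,:2]@e;print('across',q.min(),q.max(),'along',l.min(),l.max())
for u in (278,355):print(onz('wrist',u,72,73,c),onz('wrist',u,69,73,c))
print('centre line across: rod now',np.array([424.8,74.4])@n,np.array([438.9,-6.5])@n, 'rest est',np.array([437,3])@n)
# base edges z=8
B=[]
for v in (130,160,190,220,240):
    row=im[v].astype(int).sum(1); s=h[v,:,1]
    w=(im[v,:,2]>190)
    x=np.where(w[250:400])[0]+250
    a,b=onz('wrist',x.min(),v,8,c)[:2],onz('wrist',x.max()+1,v,8,c)[:2];print(v,x.min(),x.max(),a@n,b@n,(a@n+b@n)/2,a@e)
# rod ends from tri
s9=cv2.imread('pics/s9.png')
print('tip',tri('top',(220+82/3,180+390/3),'side',(240+548/3.6,130+220/3.6)))
```

```text
276 356 66 92
top z 342.7755517802109 468 [397.35446804  26.06229821  69.00160266] [448.03390015  86.24263413 342.77555178]
across 404.244447320977 454.8354350248969 along -49.68798569803008 7.888588754503504
[399.10962343  74.34056508  73.        ] [398.83936025  76.08244676  73.        ]
[446.16533207  82.52535574  73.        ] [445.83693156  84.2576405   73.        ]
centre line across: rod now 431.3736 431.1855 rest est 430.967
130 282 354 402.26213999763365 459.8430284229571 431.0525842102954 -26.725629260748796
160 282 354 401.8154975703694 460.134342489398 430.9749200298837 -50.007329472207886
190 283 354 402.16628988870445 460.4332217710685 431.29975582988646 -73.89594952463953
220 284 354 402.526312057816 460.73996483954903 431.63313844868253 -98.4131135525709
240 285 353 403.0472803831728 460.1215867124961 431.58443354783446 -115.1203411994075
tip (array([413.28550333, 136.70450565, 188.22800442]), np.float64(4.1974402809972515))
```

Request:
{"method": "arm_command", "body": {
  "targets": [
    [[0,0,0],[-0.0006,0,0.01],255],
    [[0,0,0],[-0.0018,0,0.03],255],
    [[0,0,0],[-0.003,0,0.05],255],
    [[0,0,0],[-0.0042,0,0.07],255],
    [[0,0,0],[-0.0054,0,0.09],255],
    [[0,0,0],[-0.0063,0,0.105],255],
    [[0,0,0],[-0.0068,0,0.115],255],
    [[0,0,0],[-0.0068,0,0.115],255]
  ]
}}

```text
t: 12.25
eef_pos: [443.7, -27.0, 53.5]
tcp_rot: [3.141, -0.061, 1.745]
ft_force: [-0.8, 0.2, -1.5]
opening: 0.118
```

Run:
```python
from h import *
s=env.state();print(s['t'],s['eef_pos'],s['tcp_rot'],s['ft_force'],s['opening'])
c=get_calibration('wrist');p,d=read_camera('wrist');cv2.imwrite('pics/w10.png',p)
p,_=read_camera('side');cv2.imwrite('pics/s10.png',cv2.resize(p[130:290,240:460],None,fx=3.6,fy=3.6,interpolation=cv2.INTER_CUBIC))
f=240/np.tan(np.radians(c['vfov']/2))
for v in (10,60,110,160,210,250):
    u=319;print(v,(c['world_from_camera'][:3,:3]@np.array([(u-c['cx'])/f,(v-c['cy'])/f,1])*d[v,u]+c['world_from_camera'][:3,3]).round(1))
```

```text
12.25 [443.67652379 -27.04047484  53.47613256] [ 3.1410536  -0.06097725  1.74538931] [-0.75160896  0.19215353 -1.46614483] 0.1177282180957217
10 [426.2  76.   77.4]
60 [429.   60.   79.1]
110 [431.8  44.2  78. ]
160 [434.7  27.3  77.3]
210 [437.8   9.8  77.7]
250 [440.4  -5.   77. ]
```

View pics/w10.png

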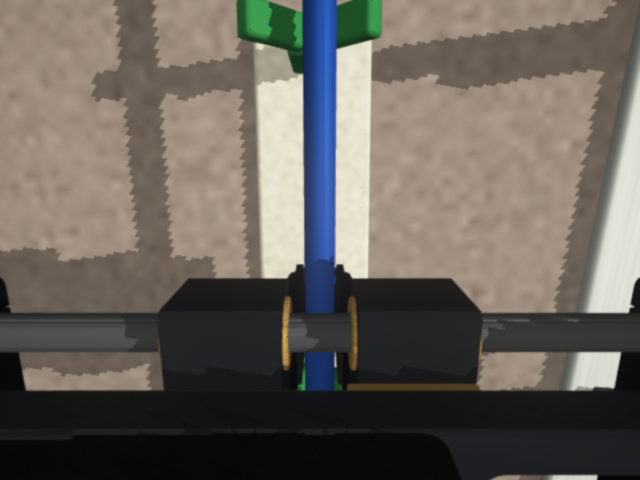

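View pics/s10.png

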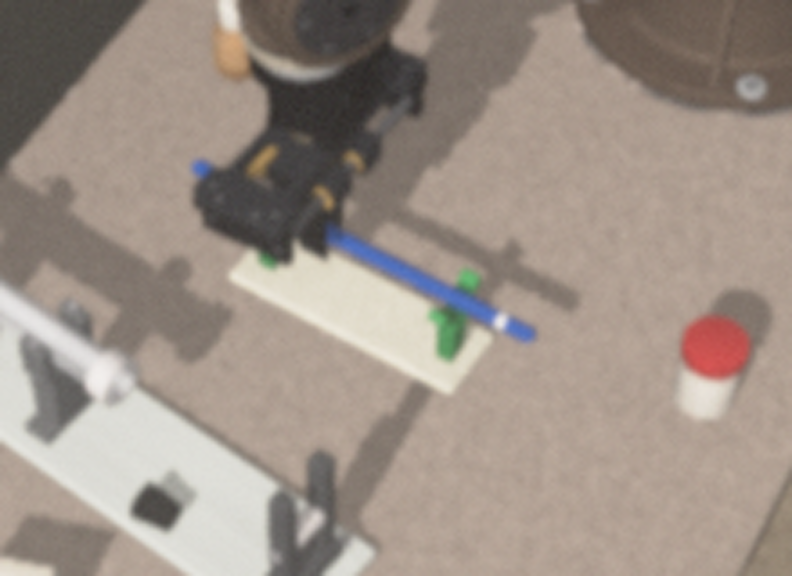

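Request:
{"method": "arm_command", "body": {
  "targets": [
    [[0,0,0],[0,-0.0025,0],255],
    [[0,0,0],[0,-0.0025,0.003],255],
    [[0,0,0],[-0.0003,-0.0025,0.006],255],
    [[0,0,0],[-0.0005,-0.0025,0.009],255],
    [[0,0,0],[-0.0005,-0.0025,0.009],255],
    [[0,0,0],[-0.0005,-0.0025,0.009],255]
  ]
}}

```text
t: 12.95
eef_pos: [441.6, -27.9, 45.9]
tcp_rot: [3.139, -0.06, 1.745]
ft_force: [0.2, 0.2, -2.0]
opening: 0.12
```

Run:
```python
from h import *
s=env.state();print(s['t'],s['eef_pos'],s['tcp_rot'],s['ft_force'],s['moment'],s['opening'])
c=get_calibration('wrist');p,d=read_camera('wrist');cv2.imwrite('pics/w11.png',p)
p,_=read_camera('side');cv2.imwrite('pics/s11.png',cv2.resize(p[130:290,240:460],None,fx=3.6,fy=3.6,interpolation=cv2.INTER_CUBIC))
f=240/np.tan(np.radians(c['vfov']/2))
for v in (10,60,110,160,210,250):
    u=319;print(v,(c['world_from_camera'][:3,:3]@np.array([(u-c['cx'])/f,(v-c['cy'])/f,1])*d[v,u]+c['world_from_camera'][:3,3]).round(1))
```

```text
12.95 [441.55768897 -27.91268415  45.85518975] [ 3.13887811 -0.06001999  1.74486044] [ 0.18332358  0.15011099 -2.01079361] [-0.16034906  0.00203214  0.00076601] 0.12041037907803627
10 [424.1  75.   70.1]
60 [426.8  59.5  70.2]
110 [429.6  43.5  68.6]
160 [432.6  26.5  69.6]
210 [435.7   9.   70.7]
250 [438.2  -5.7  70.3]
```

View pics/w11.png

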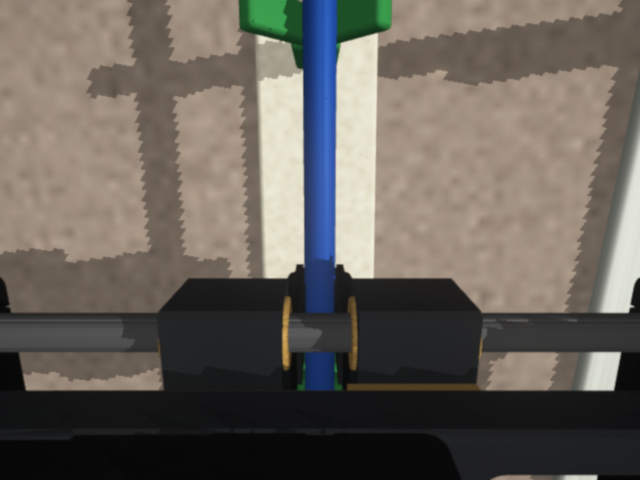

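View pics/s11.png

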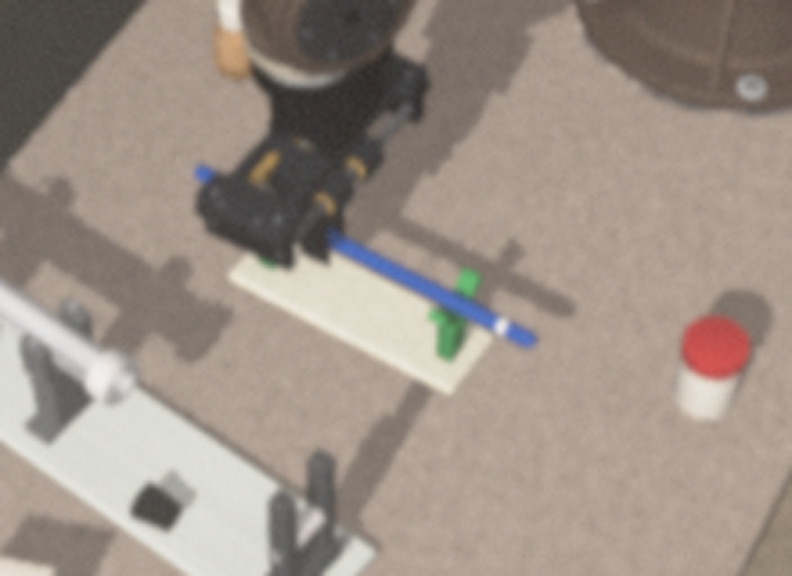

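Request:
{"method": "arm_command", "body": {
  "targets": [
    [[0,0,0],[0,-0.0005,0.001],255],
    [[0,0,0],[-0.0001,-0.0005,0.002],255],
    [[0,0,0],[-0.0002,-0.0005,0.003],255],
    [[0,0,0],[-0.0002,-0.0005,0.003],255],
    [[0,0,0],[-0.0002,-0.0005,0.003],255]
  ]
}}

```text
t: 13.55
eef_pos: [441.1, -28.0, 42.9]
tcp_rot: [3.139, -0.06, 1.745]
ft_force: [0.5, 0.3, -1.9]
opening: 0.12
```

Still carrying its weight, so lower in half-millimetre steps.

Request:
{"method": "arm_command", "body": {
  "targets": [
    [[0,0,0],[0,0,0.0005],255],
    [[0,0,0],[0,0,0.001],255],
    [[0,0,0],[0,0,0.001],255],
    [[0,0,0],[0,0,0.001],255]
  ]
}}

```text
t: 13.95
eef_pos: [441.1, -28.0, 42.1]
tcp_rot: [3.138, -0.06, 1.745]
ft_force: [-0.5, -0.8, 5.0]
opening: 0.119
```

Run:
```python
from h import *
s=env.state();print(s['t'],s['eef_pos'],s['tcp_rot'],s['ft_force'],s['moment'],s['opening'])
c=get_calibration('wrist');p,d=read_camera('wrist');cv2.imwrite('pics/w12.png',p)
p,_=read_camera('side');cv2.imwrite('pics/s12.png',cv2.resize(p[130:290,240:460],None,fx=3.6,fy=3.6,interpolation=cv2.INTER_CUBIC))
f=240/np.tan(np.radians(c['vfov']/2))
for v in (10,60,110,160,210,250):
    u=319;print(v,(c['world_from_camera'][:3,:3]@np.array([(u-c['cx'])/f,(v-c['cy'])/f,1])*d[v,u]+c['world_from_camera'][:3,3]).round(1))
```

```text
13.95 [441.09652491 -27.97918779  42.13502464] [ 3.13847971 -0.05984811  1.74486505] [-0.53677002 -0.8178079   5.00653563] [-0.18335195  0.25802393 -0.00912967] 0.11907097845323217
10 [423.7  74.6  67.5]
60 [426.3  59.5  66.1]
110 [429.2  43.4  65.4]
160 [432.1  26.4  66. ]
210 [435.2   8.8  66.2]
250 [437.8  -6.   65.5]
```

View pics/w12.png

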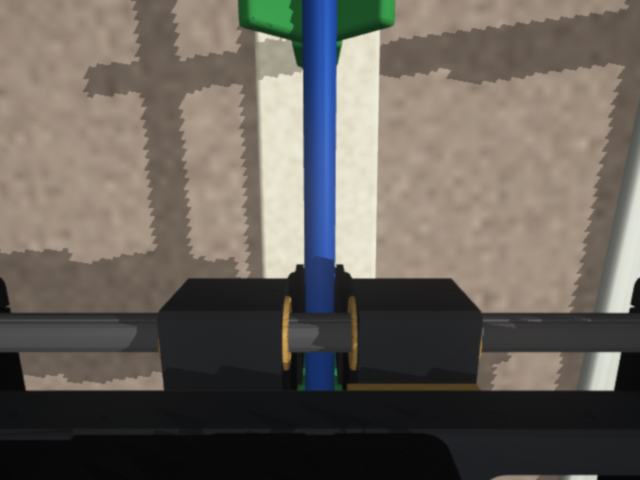

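Request:
{"method": "arm_command", "body": {
  "targets": [
    [[0,0,0],[0,0,0],130],
    [[0,0,0],[0,0,0],130],
    [[0,0,0],[0,0,0],130],
    [[0,0,0],[0,0,0],130],
    [[0,0,0],[0,0,0],130],
    [[0,0,0],[0,0,0],130],
    [[0,0,0],[0,0,0],130]
  ]
}}

```text
t: 14.75
eef_pos: [441.1, -27.9, 41.9]
tcp_rot: [3.139, -0.06, 1.745]
ft_force: [1.2, 0.4, -0.8]
opening: 0.49
```

Run:
```python
from h import *
s=env.state();print(s['t'],s['eef_pos'],s['ft_force'],s['opening'])
p,d=read_camera('wrist');cv2.imwrite('pics/w13.png',p)
```

```text
14.75 [441.08749805 -27.93319429  41.89187996] [ 1.21931271  0.40310233 -0.77817846] 0.49049856762957406
```

View pics/w13.png

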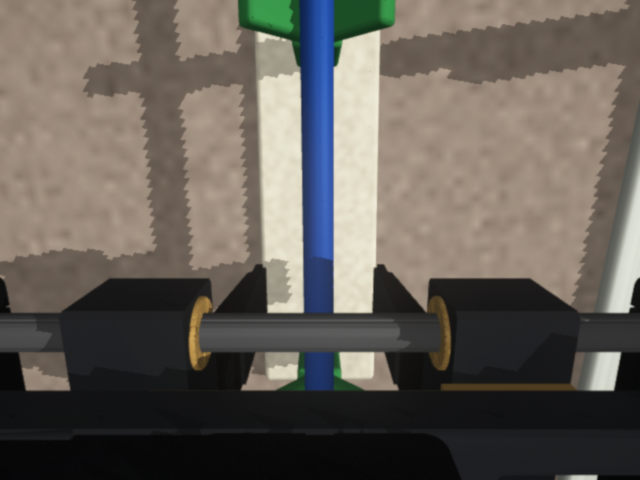

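The rod rests in the valley of the notch (about (318,20)) and the fingers are clear of it. Lift away.

Request:
{"method": "arm_command", "body": {
  "targets": [
    [[0,0,0],[-0.001,0,0.0],130],
    [[0,0,0],[-0.0015,0,-0.02],130],
    [[0,0,0],[0.001,0,-0.05],130],
    [[0,0,0],[0.004,0,-0.09],130],
    [[0,0,0],[0.006,0,-0.13],130],
    [[0,0,0],[0.008,0,-0.16],130],
    [[0,0,0],[0.008,0,-0.16],130],
    [[0,0,0],[0.008,0,-0.16],130]
  ]
}}

```text
t: 15.6
eef_pos: [440.8, -29.6, 202.1]
tcp_rot: [3.138, -0.06, 1.745]
ft_force: [-0.3, -0.4, 0.2]
opening: 0.491
```

Request:
{"method": "arm_command", "body": {
  "targets": [
    [[0,0,0],[-0.04,0,-0.03],130],
    [[0,0,0],[-0.08,0,-0.06],130],
    [[0,0,0],[-0.12,0,-0.06],130],
    [[0,0,0],[-0.16,0,-0.06],130],
    [[0,0,0],[-0.2,0,-0.06],130],
    [[0,0,0],[-0.2,0,-0.06],130],
    [[0,0,0],[-0.2,0,-0.06],130]
  ]
}}

```text
t: 16.3
eef_pos: [475.4, -229.4, 248.3]
tcp_rot: [3.141, -0.062, 1.743]
ft_force: [-0.4, -0.5, -0.5]
opening: 0.493
```

Run:
```python
from h import *
s=env.state();print(s['t'],s['eef_pos'],s['ft_force'],s['opening'])
c=get_calibration('wrist');p,d=read_camera('wrist');cv2.imwrite('pics/w14.png',p)
t,_=read_camera('top');cv2.imwrite('pics/t14.png',t)
si,_=read_camera('side');cv2.imwrite('pics/s14.png',cv2.resize(si[130:290,240:460],None,fx=3.6,fy=3.6,interpolation=cv2.INTER_CUBIC))
h=cv2.cvtColor(p,cv2.COLOR_BGR2HSV);m=cv2.inRange(h,(105,110,30),(125,255,255))
k,l,st,ce=cv2.connectedComponentsWithStats(m)
f=240/np.tan(np.radians(c['vfov']/2));T=c['world_from_camera']
m2=cv2.erode(m,np.ones((3,3)));ys,xs=np.where(m2>0)
P=np.array([T[:3,:3]@np.array([(u-c['cx'])/f,(v-c['cy'])/f,1])*d[v,u]+T[:3,3] for u,v in zip(xs,ys)])
P=P[(P[:,2]>40)&(P[:,2]<80)]
a=np.polyfit(P[:,1],P[:,0],1);b=np.polyfit(P[:,1],P[:,2],1)
print('rod yaw',np.pi/2-np.arctan(a[0]),'slope',b,'y range',P[:,1].min(),P[:,1].max(),'x at y3',np.polyval(a,3),'z top',np.polyval(b,3),np.percentile(P[:,2],95))
```

```text
16.3 [ 475.36922735 -229.41211271  248.30056619] [-0.44300248 -0.54396171 -0.54045511] 0.4932216955365655
rod yaw 1.7519408675219035 slope [6.02809131e-04 6.49593640e+01] y range -134.29585368446504 -50.06563385506007 x at y3 435.9923918574519 z top 64.96117241958869 66.4144654837791
```

View pics/w14.png

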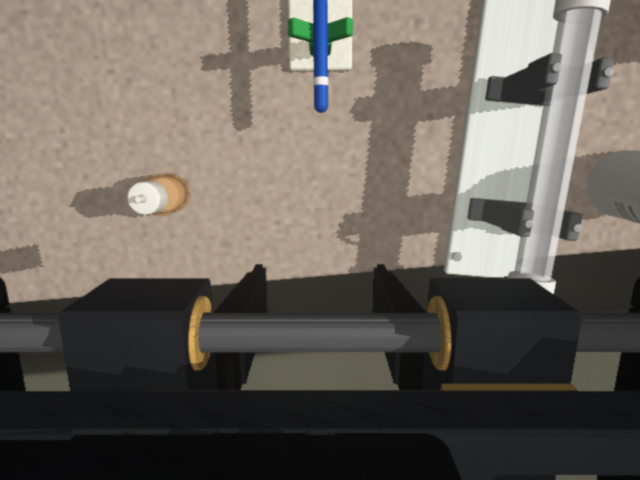

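View pics/t14.png

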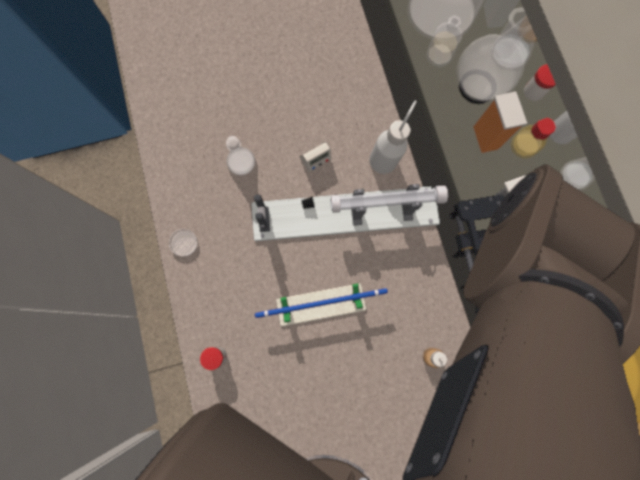

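View pics/s14.png

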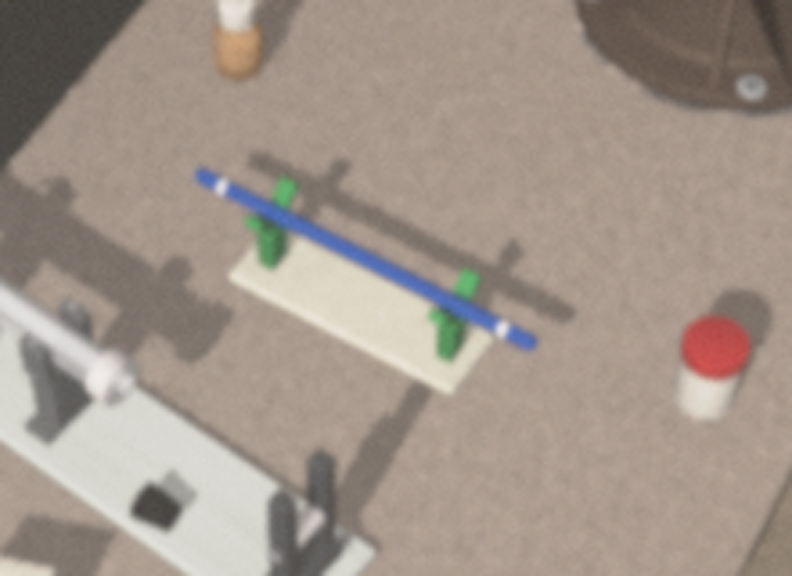

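Run:
```python
from cell import env
print(env.job_done())
```

```text
the job is handed in; nothing more can be done
None
```

The rod now lies in both notches of the green rest, and I handed the job in with the arm clear at about 16 s of the 48 s allowed. The hand-in gave no verdict, so this rests on my own checks.

**What I did:** I drew the rod out in three pulls of 88, 98 and 34 mm. I let go twice on the way, with the inner end about 117 mm and then about 20 mm inside the column. Once it was clear I lifted it straight up out of the fork and levelled it in the grip. I then lowered it in small steps until the force showed contact, about 5 N upward, and only then opened the fingers.

**Last checks:**
- **Rod position:** the pictures show it in both notches with nearly equal overhangs. It is level, with the measured top of the rod at about 65–66 mm, against 66.5 mm expected.
- **Rod line:** its yaw measured 1.752 rad against about 1.745 for the rest. Sideways it is within about 1–2 mm of my estimate of the middle.
- **Bystanders:** I compared them by eye between the first and last top views. The ones in view (flask, timer, wash bottle, jar, dish, stopper, amber bottle) show no visible shift.

**Disagreements along the way:**
- My first estimates of the rest's centre differed by about 5 mm between cameras. I corrected the final approach by about 3 mm using the close wrist view.
- The rod sagged about 0.06 rad in the grip when lifted, which I took out before lowering.

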